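# Unload a sorter lane into a sample rack in run order

## Task

The samples in the sorter's outfeed lane are known only by their place in the queue, so move the four tubes from their pucks into the sample rack in the same run order: the tube at the stop gate goes into the well next to the rack's handle, the next one into the next well, and so on without a gap, which leaves the well farthest from the handle empty. Set each tube fully down to the floor of its well, keep the tubes upright, and leave the empty pucks standing in the lane as they queue.

Things in the scene. Friction and masses are not known exactly. Their poses are not given: they have to be found in the camera images.
- lane: Fixed aluminium track, 250 x 62 mm, with guide rails (tops at 36 mm) and a belt 20 mm above the bench. Origin: centre of its underside; its +y runs along it to the end with the stop gate (grey-topped black block beside a rail, steel blade across, top 44 mm). Four pucks queue on it at lane y +62 (first, at the gate), +21, -20, -61 mm, x 0; which puck is where varies.
- rack: Dark grey five-well tube rack, fixed, 39 x 181 mm, plus a black loop handle sticking out 33 mm at one end. Origin: centre of the underside (without handle); +y runs along the row to the handle end. Wells at rack x 0, y +68 (next to the handle), +34, 0, -34, -68 mm: 23 mm square, floor 6 mm above the bench, sloping lead-ins from ridges 53.5 mm high that guide a tube up to 6 mm off centre.
- tube_a: One of four identical sample tubes: upright round tube 18 mm thick, 94 mm tall, flat foot, blue cap 19 mm thick on its top 12 mm, 18 g. Origin: centre of its foot, z up along it. At the start it stands in puck_a on the lane, foot 26 mm above the bench, free to be lifted straight out.
- tube_b: One of four identical sample tubes: upright round tube 18 mm thick, 94 mm tall, flat foot, blue cap 19 mm thick on its top 12 mm, 18 g. Origin: centre of its foot, z up along it. At the start it stands in puck_b on the lane, foot 26 mm above the bench, free to be lifted straight out.
- tube_c: One of four identical sample tubes: upright round tube 18 mm thick, 94 mm tall, flat foot, blue cap 19 mm thick on its top 12 mm, 18 g. Origin: centre of its foot, z up along it. At the start it stands in puck_c on the lane, foot 26 mm above the bench, free to be lifted straight out.
- tube_d: One of four identical sample tubes: upright round tube 18 mm thick, 94 mm tall, flat foot, blue cap 19 mm thick on its top 12 mm, 18 g. Origin: centre of its foot, z up along it. At the start it stands in puck_d on the lane, foot 26 mm above the bench, free to be lifted straight out.
- puck_a: One of four identical black round pucks (single-tube carriers), 40 mm in diameter, 34 mm tall, loose on the lane's belt, 90 g. A bore of 21 mm from the top, its floor 6 mm above the puck's underside, holds tube_a at the start. Origin: centre of the underside, z up.
- puck_b: One of four identical black round pucks (single-tube carriers), 40 mm in diameter, 34 mm tall, loose on the lane's belt, 90 g. A bore of 21 mm from the top, its floor 6 mm above the puck's underside, holds tube_b at the start. Origin: centre of the underside, z up.
- puck_c: One of four identical black round pucks (single-tube carriers), 40 mm in diameter, 34 mm tall, loose on the lane's belt, 90 g. A bore of 21 mm from the top, its floor 6 mm above the puck's underside, holds tube_c at the start. Origin: centre of the underside, z up.
- puck_d: One of four identical black round pucks (single-tube carriers), 40 mm in diameter, 34 mm tall, loose on the lane's belt, 90 g. A bore of 21 mm from the top, its floor 6 mm above the puck's underside, holds tube_d at the start. Origin: centre of the underside, z up.

How it is judged:
At the end, for the whole second after the job is handed in: Each tube stands on the floor of the well whose number from the handle is its puck's number from the stop gate (within 10 mm of the centre, foot under 14 mm above the bench, lean under 0.3 rad); the pucks still stand in the lane in order, each within about 20 mm of its place; all at rest (((y of puck_a in the frame of lane between 0.0415 and 0.1 m and y of tube_a in the frame of rack between 0.058 and 0.078 m) or (y of puck_a in the frame of lane between 0.0005 and 0.0415 m and y of tube_a in the frame of rack between 0.024 and 0.044 m) or (y of puck_a in the frame of lane between -0.0405 and 0.0005 m and y of tube_a in the frame of rack between -0.01 and 0.01 m) or (y of puck_a in the frame of lane between -0.1 and -0.0405 m and y of tube_a in the frame of rack between -0.044 and -0.024 m)) and x of tube_a in the frame of rack between -0.01 and 0.01 m and z of tube_a in the frame of rack between -0.004 and 0.014 m and angle between each of tube_a, tube_b, tube_c, tube_d's own z axis and vertical below 0.3 rad and linear speed of each of tube_a, puck_a, tube_b, puck_b, tube_c, puck_c, tube_d, puck_d below 0.02 m/s and x of puck_a in the frame of lane between -0.015 and 0.015 m and z of puck_a in the frame of lane between 0.01 and 0.03 m and angle between each of puck_a, puck_b, puck_c, puck_d's own z axis and vertical below 0.15 rad and ((y of puck_b in the frame of lane between 0.0415 and 0.1 m and y of tube_b in the frame of rack between 0.058 and 0.078 m) or (y of puck_b in the frame of lane between 0.0005 and 0.0415 m and y of tube_b in the frame of rack between 0.024 and 0.044 m) or (y of puck_b in the frame of lane between -0.0405 and 0.0005 m and y of tube_b in the frame of rack between -0.01 and 0.01 m) or (y of puck_b in the frame of lane between -0.1 and -0.0405 m and y of tube_b in the frame of rack between -0.044 and -0.024 m)) and x of tube_b in the frame of rack between -0.01 and 0.01 m and z of tube_b in the frame of rack between -0.004 and 0.014 m and x of puck_b in the frame of lane between -0.015 and 0.015 m and z of puck_b in the frame of lane between 0.01 and 0.03 m and ((y of puck_c in the frame of lane between 0.0415 and 0.1 m and y of tube_c in the frame of rack between 0.058 and 0.078 m) or (y of puck_c in the frame of lane between 0.0005 and 0.0415 m and y of tube_c in the frame of rack between 0.024 and 0.044 m) or (y of puck_c in the frame of lane between -0.0405 and 0.0005 m and y of tube_c in the frame of rack between -0.01 and 0.01 m) or (y of puck_c in the frame of lane between -0.1 and -0.0405 m and y of tube_c in the frame of rack between -0.044 and -0.024 m)) and x of tube_c in the frame of rack between -0.01 and 0.01 m and z of tube_c in the frame of rack between -0.004 and 0.014 m and x of puck_c in the frame of lane between -0.015 and 0.015 m and z of puck_c in the frame of lane between 0.01 and 0.03 m and ((y of puck_d in the frame of lane between 0.0415 and 0.1 m and y of tube_d in the frame of rack between 0.058 and 0.078 m) or (y of puck_d in the frame of lane between 0.0005 and 0.0415 m and y of tube_d in the frame of rack between 0.024 and 0.044 m) or (y of puck_d in the frame of lane between -0.0405 and 0.0005 m and y of tube_d in the frame of rack between -0.01 and 0.01 m) or (y of puck_d in the frame of lane between -0.1 and -0.0405 m and y of tube_d in the frame of rack between -0.044 and -0.024 m)) and x of tube_d in the frame of rack between -0.01 and 0.01 m and z of tube_d in the frame of rack between -0.004 and 0.014 m and x of puck_d in the frame of lane between -0.015 and 0.015 m and z of puck_d in the frame of lane between 0.01 and 0.03 m); the robot touches nothing.
It fails at once if a sample tube is tipped over (leans more than 0.7 rad) (angle between any of tube_a, tube_b, tube_c, tube_d's own z axis and vertical above 0.7 rad).
It also fails if it takes over 115 s, if anything falls off the work surface, if the arm or the gripper's body presses on something with over 40 N, if the wrist force passes 120 N, or if a joint passes its speed limit or range.

## Robot

A 6-joint arm with a two-finger parallel gripper is mounted at the origin on a cart in front of the work surface, level with it; the furniture and walls round the work are solid. World frame = base frame: x ahead of the robot, y to its left, z up, the work surface at z = 0. Lengths are in m, angles in rad, forces in N, time in s.
With the tool pointing down it reaches from about 0.3 to 0.775 m from the base axis. Payload 14.6 kg.
Tool frame: the origin (TCP) lies at the very end of the fingers, on their centre line; the grasp point (between the pads) lies 19 mm behind it; z points along the fingers, y is the line along which they close (so a half turn about z gives the same grasp; the last joint's range is limited). The gripper opens to 94 mm and grips with 3 to 60 N. Pads are 16 mm wide; open, the fingers measure 119 mm over their backs; the gripper's body (75 mm by 177 mm) begins 78 mm behind the grasp point.
Start: joints at [-1.409, 0.3, 1.521, -0, 1.321, -0.067], TCP at [0.125, -0.536, 0.205] pointing down, gripper open.
Joint ranges: [-3.03, 3.03], [-0.79, 2.21], [0.23, 2.52], [-1.04, 4.18], [0, 3.07], [-2.55, 2.55]. Speed limits (rad/s): [2.22, 2.22, 2.57, 3.14, 3.14, 3.14].

## Interface

Orientations are given as [roll, pitch, yaw] about the fixed x, y, z axes, in that order (R = Rz(yaw) Ry(pitch) Rx(roll)).
In Python, from station import ctrl, cams gives the robot as it stands. The module is installed in compiled form; this text tells all that it offers.
- The arm moves only by the tool arm_command, never from a script. Its argument "plan" is a list that holds one entry, the list of rows, each a list of 7 numbers: the shift along the tool's x, y, z in parts of the range, where 1.0 means 1000 mm, then the turn, a rotation vector about the tool's x, y, z in shares of pi rad (1.0 is pi rad), then the closure, from -1 (fully open) to 1 (shut). A call has 1 to 12 rows; each row is the pose to reach, as a shift and turn from the pose commanded when the call began, along the tool's axes at that moment; what a row does not reach only later rows make up. A row lasts 1/10 s, in which the tool goes at most 50 mm and 8.59 degrees, less where a joint would pass 70% of its speed; a pose out of reach is approached as far as the arm can. Shift and turn numbers lie between -1 and 1, and a call with a number outside is refused. A call with a gripper value outside its range is refused whole. The fingers move at their own pace and stop on an object; "squeeze" is the grip in N (left out, the last holds). Time passes only in rows, so rows that repeat a pose let the fingers close. It gives the time, the measured TCP pose, the force, the opening and the grip force at its end, in the units of the state.
- ctrl.get_obs(): the state, without advancing time (a new reading comes with each control period).
- cams.camera(name): name is "side" or "top" or "wrist"; returns (picture, depth): 480x640x3 uint8, blue, green, red; 480x640 float32, m along the optical axis (not along the pixel's ray), 0 where there is no reading.
- cams.camera_info(name): a dict with "fx", "fy", "cx", "cy" (pixels), "dist_coeffs" ([k1, k2, p1, p2, k3] as OpenCV has them; the pictures are not rectified), "world_to_cam" (4x4, takes a point from world to camera coordinates). Camera axes: x right, y down, z forward; pixel columns grow to the right and rows downward; lengths in m; the calibration is good to about 2 mm. A picture is of the moment at which its call begins: read the wrist's pose just before it. camera_info takes no time and is no camera call; for the wrist camera it gives the pose at the moment of the call.
- ctrl.hand_in(): hands the job in; it is judged then, once.
The state is a dict: "time_s": time; "qpos": joint angles; "joint_vel": joint speeds; "tau": joint torques, N m; "ee_pos": TCP position; "eef_rot": TCP orientation; "force": force on the tool from outside, world axes, zero at the start; "moment": the same for the moment, N m; "grip_width": finger opening in m; "grip_force": force on a finger pad.
Only numpy, scipy, OpenCV 4.12 (cv2) and the standard library are available. Lean on these libraries where they do the work, as an engineer would, in place of code of your own. Each camera call takes 0.05 s, during which the arm holds its last target. There are 200 camera calls.

## Working session

There is one attempt and no reset: what is moved stays moved. The work goes in short steps, Python scripts to look and compute and a tool call to move; the robot and the scene stay as the last step left them, time stands still between calls to the robot, and variables do not carry over. Pictures are saved under pics/ and viewed, at most 14 in all, crops included, and the job is handed in when it is done.

Besides the shell and the picture viewer there is one more tool, called after "Emit:" as a command line: name --argument value ..., lists and objects as JSON in quotes. arm_command: Moves the arm, as the interface text tells. Its arguments: {"type":"object","properties":{"plan":{"type":"array"},"squeeze":{"type":"number"}},"required":["plan"]}

```bash
mkdir -p pics; cat > h.py <<'E'
import numpy as np, cv2
from station import ctrl, cams
def shot(n, fn=None):
    info=cams.camera_info(n); im,d=cams.camera(n)
    if fn: cv2.imwrite('pics/'+fn,im)
    return im,d,info
def cloud(d,info):
    K=np.array([[info['fx'],0,info['cx']],[0,info['fy'],info['cy']],[0,0,1]])
    v,u=np.mgrid[0:480,0:640]
    p=cv2.undistortPoints(np.stack([u,v],-1).reshape(-1,1,2).astype(float),K,np.array(info['dist_coeffs'])).reshape(480,640,2)
    c=np.dstack([p[...,0]*d,p[...,1]*d,d,np.ones_like(d)])
    w=c@np.linalg.inv(np.array(info['world_to_cam'])).T
    w[d<=0]=np.nan
    return w[...,:3]
E
python3 - <<'E'
from h import *
o=ctrl.get_obs(); print(o['ee_pos'],o['eef_rot'],o['time_s'])
for n in('top','side'):
    im,d,i=shot(n,n+'1.png'); np.savez(n+'1.npz',w=cloud(d,i),im=im); print(i)
E
```

```text
[ 0.12468041 -0.53540073  0.20487479] [-3.14040819e+00 -8.12586362e-05  2.28787732e-01] 0.0
{'fx': 561.4067026125875, 'fy': 561.4067026125875, 'cx': 315.5076324759893, 'cy': 245.50370800262618, 'dist_coeffs': array([-0.05036939,  0.        ,  0.        ,  0.        ,  0.        ]), 'world_to_cam': array([[-0.00880653, -0.9998255 ,  0.01647453, -0.01160439],
       [-0.98072982,  0.0054204 , -0.19529375,  0.51560258],
       [ 0.19517037, -0.01787692, -0.98060642,  1.07487208],
       [ 0.        ,  0.        ,  0.        ,  1.        ]])}
{'fx': 485.52770834371137, 'fy': 485.52770834371137, 'cx': 311.4363975884004, 'cy': 243.42342582308441, 'dist_coeffs': array([0.02600372, 0.        , 0.        , 0.        , 0.        ]), 'world_to_cam': array([[-0.99565621, -0.0914421 , -0.01752308,  0.49322589],
       [-0.03274757,  0.52011796, -0.8534664 ,  0.03881764],
       [ 0.08715683, -0.84918529, -0.52085318,  0.86971619],
       [ 0.        ,  0.        ,  0.        ,  1.        ]])}
```

View pics/top1.png

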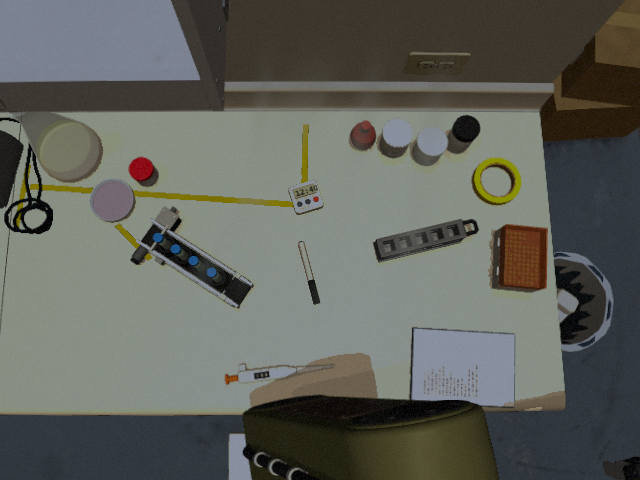

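View pics/side1.png

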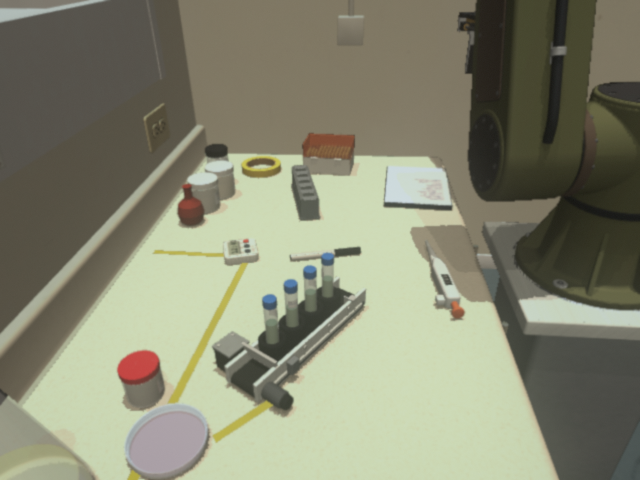

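Top view: lane with the gate at its upper-left end. Caps from the gate are at about (158,238), (175,248), (193,260) and (211,272). The rack spans (378,250) to (465,230), with the handle at the right (472,227).

```bash
python3 - <<'E'
from h import *
def caps(f):
    z=np.load(f); w,im=z['w'],z['im']
    hsv=cv2.cvtColor(im,cv2.COLOR_BGR2HSV)
    m=((hsv[...,0]>95)&(hsv[...,0]<125)&(hsv[...,1]>130)&(w[...,2]>.08)&(w[...,2]<.15)&(w[...,1]>0.05)).astype(np.uint8)
    n,l,s,c=cv2.connectedComponentsWithStats(m)
    for k in range(1,n):
        if s[k,4]<15: continue
        p=w[l==k]; t=p[p[:,2]>np.percentile(p[:,2],95)-.004]
        print(f,c[k].round(1),s[k,4],'med',np.median(p,0).round(4),'top',((t.min(0)+t.max(0))/2).round(4),t.mean(0).round(4),len(t))
caps('top1.npz');caps('side1.npz')
for f in('top1.npz','side1.npz'):
    z=np.load(f); w,im=z['w'],z['im']
    q=(w[...,2]>.044)&(w[...,2]<.06)&(w[...,1]<-.08)&(w[...,1]>-.33)&(w[...,0]>.4)&(w[...,0]<.6)&(im.max(-1)<150)
    p=w[q][:,:2]; print(f,len(p))
    for it in range(3):
        r=cv2.minAreaRect((p*1000).astype(np.float32)); print(r)
        c=np.median(p,0); 
        break
    # wide: all rack points
    pp=w[(w[...,2]>.02)&(w[...,2]<.062)&(w[...,1]<-.08)&(w[...,1]>-.33)&(w[...,0]>.42)&(w[...,0]<.56)]
    print(pp.min(0),pp.max(0), cv2.minAreaRect((pp[:,:2]*1000).astype(np.float32)))
z=np.load('top1.npz');w=z['w']
print('cabinet',w[60,100],w[60,205],w[100,200],w[100,210], w[105,100])
im=z['im'];big=cv2.resize(im[200:280,360:500],None,fx=5,fy=5,interpolation=cv2.INTER_CUBIC)
big2=cv2.resize(im[195:315,120:260],None,fx=5,fy=5,interpolation=cv2.INTER_CUBIC)
cv2.imwrite('pics/rack.png',big);cv2.imwrite('pics/lane.png',big2)
E
```

```text
top1.npz [157.8 237.4] 80 med [0.5195 0.2831 0.1198] top [0.5193 0.2834 0.1227] [0.5182 0.2827 0.1214] 42
top1.npz [175.4 248.7] 83 med [0.4967 0.2493 0.1196] top [0.4974 0.2494 0.121 ] [0.4976 0.2497 0.1206] 57
top1.npz [193.  260.3] 82 med [0.4751 0.215  0.1198] top [0.475  0.2161 0.1217] [0.4746 0.2157 0.1209] 53
top1.npz [211.3 271.9] 74 med [0.4527 0.1806 0.12  ] top [0.4525 0.1807 0.1223] [0.4524 0.1806 0.1207] 57
top1.npz 1128
((532.1015014648438, -233.0268096923828), (40.17517852783203, 189.13137817382812), 13.26897144317627)
[ 0.49183071 -0.32900495  0.02002563] [ 0.55988354 -0.13718425  0.05841749] ((532.1195068359375, -233.74728393554688), (40.19025802612305, 192.03305053710938), 13.118683815002441)
side1.npz 561
((532.110595703125, -224.9083251953125), (39.00791931152344, 182.80494689941406), 12.970552444458008)
[ 0.49398811 -0.31764831  0.0201645 ] [ 0.55987754 -0.13236369  0.05413138] ((531.655029296875, -224.77281188964844), (39.03721618652344, 183.10772705078125), 13.264408111572266)
cabinet [0.70719044 0.29308869 0.43545921] [0.66759057 0.13169722 0.50224223] [0.66665006 0.15852042 0.39030126] [0.66587859 0.14357747 0.39169549] [0.66579727 0.3102529  0.37830815]
```

View pics/rack.png

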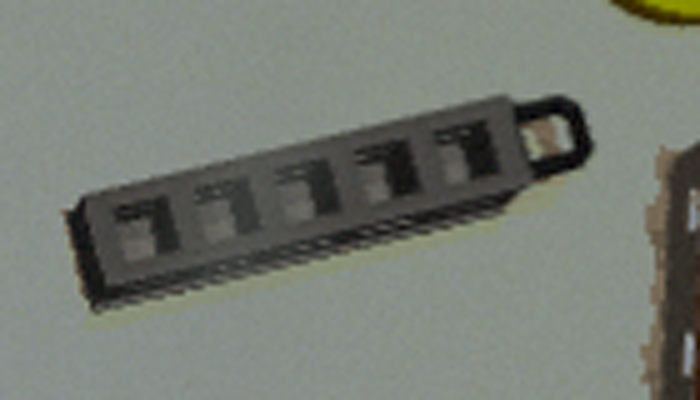

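View pics/lane.png

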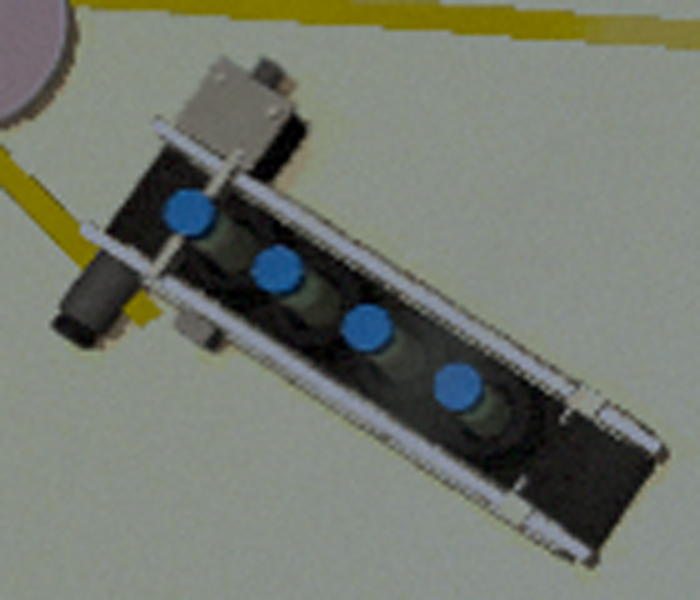

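Crops: the rack handle is at the right (555,135), and the wells run left to right at (147,230), (228,208), (307,190), (387,172) and (468,150). The gate block is beside the upper-left cap (190,215). I'll move over the rack and lane for closer wrist views.

```bash
cat >> h.py <<'E'
from scipy.spatial.transform import Rotation as Ro
def goto(x,y,z,yawdeg):
    o=ctrl.get_obs(); R0=Ro.from_euler('xyz',o['eef_rot']); R1=Ro.from_euler('xyz',[np.pi,0,np.radians(yawdeg)])
    d=R0.inv().apply(np.array([x,y,z])-o['ee_pos'])*1000; r=(R0.inv()*R1).as_rotvec()
    print('shift',d.round(1),'rot',r.round(3),'rows>=',max(np.linalg.norm(d)/50,np.degrees(np.linalg.norm(r))/8.59).round(1))
def ray(u,v,z,i):
    K=np.array([[i['fx'],0,i['cx']],[0,i['fy'],i['cy']],[0,0,1]])
    p=cv2.undistortPoints(np.array([[[float(u),float(v)]]]),K,np.array(i['dist_coeffs'])).ravel()
    M=np.linalg.inv(np.array(i['world_to_cam'])); c=M[:3,3]; d=M[:3,:3]@[p[0],p[1],1]
    return c+d*(z-c[2])/d[2]
E
python3 - <<'E'
from h import *
i=cams.camera_info('top')
for u,v in[(147,230),(228,208),(307,190),(387,172),(468,150)]: print(ray(360+u/5,200+v/5,.0535,i).round(4))
c=np.array([.532,-.225]);d=np.array([.227,-.974])
for k in(68,34,0,-34): print(k,c+d*k/1000)
goto(.51,-.22,.25,103)
E
```

```text
[ 0.5132 -0.1635  0.0535]
[ 0.522  -0.1966  0.0535]
[ 0.5292 -0.2289  0.0535]
[ 0.5365 -0.2618  0.0535]
[ 0.5455 -0.2954  0.0535]
68 [ 0.547436 -0.291232]
34 [ 0.539718 -0.258116]
0 [ 0.532 -0.225]
-34 [ 0.524282 -0.191884]
shift [ 446.8 -219.9  -44.8] rot [-1.000e-03 -1.000e-03 -1.569e+00] rows>= 10.5
```

Careful with the scale: shifts go in shares of 1000 mm and turns go in shares of pi rad. That gives: 447 mm is 0.447, 360 mm is 0.36, -1.569 rad is -0.4994.

Emit:
arm_command --plan '[[[0.04,-0.02,-0.005,0,0,-0.0446,-1],[0.08,-0.04,-0.01,0,0,-0.0891,-1],[0.12,-0.06,-0.015,0,0,-0.1337,-1],[0.16,-0.08,-0.02,0,0,-0.1783,-1],[0.2,-0.1,-0.025,0,0,-0.2228,-1],[0.24,-0.12,-0.03,0,0,-0.2674,-1],[0.28,-0.14,-0.035,0,0,-0.3119,-1],[0.32,-0.16,-0.04,0,0,-0.3565,-1],[0.36,-0.18,-0.045,0,0,-0.4011,-1],[0.4,-0.2,-0.045,0,0,-0.4456,-1],[0.447,-0.22,-0.045,0,0,-0.4902,-1],[0.447,-0.22,-0.045,0,0,-0.4994,-1]]]'

```text
time_s: 1.3
ee_pos: [0.513, -0.2166, 0.2496]
eef_rot: [-3.141, -0.001, 1.807]
force: [-0.5, -1.3, -0.2]
grip_width: 0.0939
grip_force: 0.0
```

```bash
python3 - <<'E'
from h import *
o=ctrl.get_obs(); print(o['ee_pos'],o['eef_rot'],o['time_s'],o['grip_width'])
im,d,i=shot('wrist','w1.png'); np.savez('w1.npz',w=cloud(d,i),im=im)
print(np.linalg.inv(i['world_to_cam']).round(3))
goto(.51,-.22,.25,103)
E
```

```text
[ 0.51299504 -0.21660941  0.24957999] [-3.14120772e+00 -1.23474163e-03  1.80725529e+00] 1.3 0.09391522903108791
[[ 0.972  0.227  0.059  0.496]
 [ 0.235 -0.941 -0.244 -0.146]
 [-0.     0.251 -0.968  0.429]
 [ 0.     0.     0.     1.   ]]
shift [-1.4 -1.9 -0.4] rot [-0.001 -0.001  0.007] rows>= 0.0
```

View pics/w1.png

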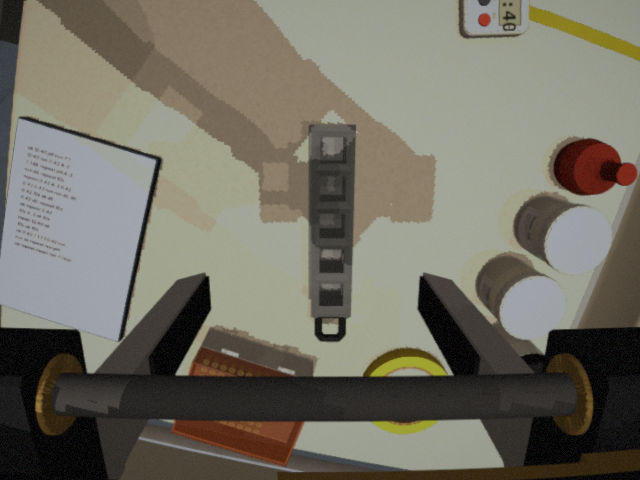

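Wrist view: the rack runs from (332,128) to (330,318), with the handle at the bottom (330,328). The wells are clear at (333,148), (332,187), (331,224), (331,260) and (331,293).

```bash
python3 - <<'E'
from h import *
z=np.load('w1.npz');w,im=z['w'],z['im']
i=cams.camera_info('wrist')
m=np.zeros((480,640),bool);m[115:345,295:370]=1
p=w[m&(w[...,2]>.045)&(w[...,2]<.065)]
print(len(p),cv2.minAreaRect((p[:,:2]*1000).astype(np.float32)),np.percentile(p[:,2],[50,90]))
a=np.radians(13.1);ex=np.array([np.cos(a),np.sin(a)]);d=np.array([np.sin(a),-np.cos(a)])
q=p[:,:2]-[.532,-.225]
X,Y=q@ex*1000,q@d*1000
print(np.percentile(X,[0,1,99,100]),np.percentile(Y,[0,1,99,100]))
hh=w[m&(w[...,2]>.0)&(w[...,2]<.065)];  
# plane histogram along Y near centreline
for s in range(-108,128,4):
    k=(abs(Y-s)<2); print(s,k.sum(),(k&(abs(X)<6)).sum(),end=' | ')
print()
g=w[m]; g=g[g[:,2]<.03]; qq=g[:,:2]-[.532,-.225]; x,y=qq@ex*1000,qq@d*1000
for yy in(68,34,0,-34,-68):
    k=(abs(x)<12)&(abs(y-yy)<15); print(yy,k.sum(),(x[k].min()+x[k].max())/2,(y[k].min()+y[k].max())/2,np.median(g[k,2]))
goto(.49,.19,.25,56.9)
E
```

```text
5275 ((532.6480712890625, -229.99176025390625), (39.16938018798828, 183.25038146972656), 13.32324504852295) [0.05084931 0.05309022]
[-19.93063994 -19.7336772   18.71047275  19.31167985] [-86.64324063 -85.72057198  93.48181869  96.58318615]
-108 0 0 | -104 0 0 | -100 0 0 | -96 0 0 | -92 0 0 | -88 31 14 | -84 223 68 | -80 213 69 | -76 168 42 | -72 88 0 | -68 82 0 | -64 80 0 | -60 87 0 | -56 81 0 | -52 160 42 | -48 217 70 | -44 178 52 | -40 88 0 | -36 78 0 | -32 81 0 | -28 80 0 | -24 76 0 | -20 126 25 | -16 213 72 | -12 169 53 | -8 105 15 | -4 72 0 | 0 73 0 | 4 77 0 | 8 72 0 | 12 72 0 | 16 192 63 | 20 182 58 | 24 138 35 | 28 71 0 | 32 62 0 | 36 73 0 | 40 71 0 | 44 69 0 | 48 121 29 | 52 213 72 | 56 135 36 | 60 105 21 | 64 72 0 | 68 68 0 | 72 66 0 | 76 64 0 | 80 70 0 | 84 196 62 | 88 179 54 | 92 105 26 | 96 33 11 | 100 0 0 | 104 0 0 | 108 0 0 | 112 0 0 | 116 0 0 | 120 0 0 | 124 0 0 | 
68 193 0.5325392873727788 76.96455309055916 0.007102993522972834
34 304 0.3813550651821993 41.430892979673295 0.006831591364871659
0 404 0.22384523246836707 6.284269003969099 0.0067722117680041605
-34 483 0.5298380341194147 -28.80109728508489 0.006695415559577533
-68 553 0.3064249064702622 -63.54806286151494 0.0068255452172891196
shift [ 4.02e+02  7.37e+01 -1.00e-01] rot [-0.001 -0.001  0.812] rows>= 8.2
```

In the tool's units: 402 mm is 0.402, 400 mm is 0.4, 0.812 rad is 0.2585.

Emit:
arm_command --plan '[[[0.04,0.008,0,0,0,0.0255,-1],[0.08,0.015,0,0,0,0.0509,-1],[0.12,0.022,0,0,0,0.0764,-1],[0.16,0.03,0,0,0,0.1019,-1],[0.2,0.037,0,0,0,0.1273,-1],[0.24,0.044,0,0,0,0.1528,-1],[0.28,0.051,0,0,0,0.1783,-1],[0.32,0.058,0,0,0,0.2037,-1],[0.36,0.066,0,0,0,0.2292,-1],[0.4,0.074,0,0,0,0.2578,-1],[0.402,0.074,0,0,0,0.2585,-1]]]'

```text
time_s: 2.45
ee_pos: [0.4912, 0.1906, 0.2501]
eef_rot: [-3.141, 0.0, 0.983]
force: [0.9, 0.2, 0.2]
grip_width: 0.0945
grip_force: 0.0
```

```bash
python3 - <<'E'
from h import *
o=ctrl.get_obs(); print(o['ee_pos'],o['eef_rot'],o['time_s'])
im,d,i=shot('wrist','w2.png'); w=cloud(d,i)
hsv=cv2.cvtColor(im,cv2.COLOR_BGR2HSV)
m=((hsv[...,0]>95)&(hsv[...,0]<125)&(hsv[...,1]>130)&(w[...,2]>.116)&(w[...,2]<.13)).astype(np.uint8)
n,l,s,c=cv2.connectedComponentsWithStats(m)
for k in range(1,n):
    if s[k,4]<15: continue
    p=w[l==k]; print(c[k].round(1),s[k],((p.min(0)+p.max(0))/2).round(4),p.mean(0).round(4),(p.max(0)-p.min(0)).round(4))
E
```

```text
[0.49120104 0.19061926 0.25014755] [-3.14099715e+00  1.03294879e-04  9.83211824e-01] 2.45
[274.7  92.8] [262  80  26  27 558] [0.521  0.2847 0.1192] [0.5211 0.2846 0.12  ] [0.0181 0.0183 0.0056]
[276.3 152.3] [264 140  25  26 502] [0.4984 0.2503 0.1197] [0.4987 0.2502 0.1201] [0.0177 0.0177 0.0061]
[278.1 207.5] [267 196  24  25 477] [0.4764 0.2163 0.1191] [0.4768 0.2164 0.1198] [0.0179 0.018  0.0061]
[280.  260.2] [269 248  23  25 442] [0.4542 0.182  0.1189] [0.4547 0.1822 0.1198] [0.0183 0.0181 0.0056]
```

View pics/w2.png

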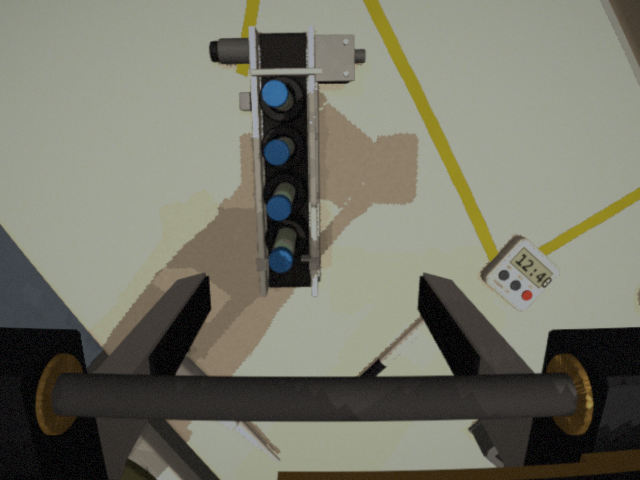

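Wrist view: the caps are at (275,93), (276,152), (278,208) and (280,260), and the gate blade is above the first. Positions agree with the top camera within 2 mm.

```bash
cat > nxt.py <<'E'
import sys; from h import *
T=[(.5202,.2838),(.4977,.2498),(.4758,.2156),(.4535,.1812)]
W=[(.5481,-.2961),(.5404,-.2630),(.5326,-.2299),(.5248,-.1968)]
k=int(sys.argv[2])-1; z=float(sys.argv[3])
if sys.argv[1]=='t': goto(*T[k],z,56.9)
else: goto(*W[k],z,103.2)
o=ctrl.get_obs(); print(o['ee_pos'].round(4),o['time_s'])
E
python3 nxt.py t 1 .16; python3 nxt.py t 1 .08
```

```text
shift [ 95.  -28.2  90.1] rot [-0.     0.001 -0.007] rows>= 2.7
[0.4913 0.1891 0.2501] 2.5
shift [ 95.  -28.1 170.1] rot [-0.     0.001 -0.007] rows>= 3.9
[0.4913 0.1891 0.2501] 2.5
```

In the tool's units: 170 mm is 0.17, 155 mm is 0.155, -0.007 rad is -0.0022.

Emit:
arm_command --plan '[[[0.032,-0.01,0,0,0,-0.0022,-1],[0.064,-0.02,0.01,0,0,-0.0022,-1],[0.095,-0.028,0.04,0,0,-0.0022,-1],[0.095,-0.028,0.07,0,0,-0.0022,-1],[0.095,-0.028,0.1,0,0,-0.0022,-1],[0.095,-0.028,0.13,0,0,-0.0022,-1],[0.095,-0.028,0.155,0,0,-0.0022,-1],[0.095,-0.028,0.17,0,0,-0.0022,-1],[0.095,-0.028,0.17,0,0,-0.0022,-1],[0.095,-0.028,0.17,0,0,-0.0022,-1]]]' --squeeze 10

```text
time_s: 3.5
ee_pos: [0.5216, 0.2825, 0.0815]
eef_rot: [3.141, -0.001, 0.992]
force: [0.4, 1.9, 0.0]
grip_width: 0.0941
grip_force: 0.0
```

```bash
python3 nxt.py t 1 .08
```

```text
shift [ 0.3 -1.9  1.5] rot [ 0.001 -0.001 -0.001] rows>= 0.0
[0.5216 0.2825 0.0815] 3.5
```

In the tool's units: -1 mm is -0.001.

Emit:
arm_command --plan '[[[0,-0.001,0.001,0,0,0,0],[0,-0.001,0.001,0,0,0,0.5],[0,-0.001,0.001,0,0,0,1],[0,-0.001,0.001,0,0,0,1],[0,-0.001,0.001,0,0,0,1],[0,-0.001,0.001,0,0,0,1],[0,-0.001,0.001,0,0,0,1],[0,-0.001,0.001,0,0,0,1]]]' --squeeze 10

```text
time_s: 4.3
ee_pos: [0.5201, 0.2836, 0.0794]
eef_rot: [-3.142, 0.0, 0.993]
force: [-0.2, -0.3, -0.5]
grip_width: 0.0336
grip_force: 0.0
```

Emit:
arm_command --plan '[[[0,0,0,0,0,0,1],[0,0,0,0,0,0,1],[0,0,0,0,0,0,1],[0,0,0,0,0,0,1],[0,0,0,0,0,0,1]]]'

```text
time_s: 4.8
ee_pos: [0.5201, 0.2835, 0.0794]
eef_rot: [-3.142, 0.0, 0.993]
force: [0.5, -0.2, -0.4]
grip_width: 0.0185
grip_force: 10.0
```

In the tool's units: -135 mm is -0.135, -120 mm is -0.12.

Emit:
arm_command --plan '[[[0,0,-0.01,0,0,0,1],[0,0,-0.025,0,0,0,1],[0,0,-0.045,0,0,0,1],[0,0,-0.07,0,0,0,1],[0,0,-0.095,0,0,0,1],[0,0,-0.12,0,0,0,1],[0,0,-0.135,0,0,0,1],[0,0,-0.135,0,0,0,1]]]'

```text
time_s: 5.6
ee_pos: [0.5208, 0.2839, 0.218]
eef_rot: [3.139, -0.004, 0.993]
force: [-0.5, -0.7, 0.4]
grip_width: 0.0182
grip_force: 10.0
```

```bash
python3 nxt.py w 1 .215; python3 - <<'E'
from h import *
o=ctrl.get_obs(); print(o['grip_width'],o['grip_force'])
shot('wrist','w3.png')
E
```

```text
shift [-471.   339.7    1.9] rot [ 0.004 -0.003 -0.808] rows>= 11.6
[0.5208 0.2839 0.218 ] 5.6
0.018213422165350365 9.999951124191284
```

View pics/w3.png

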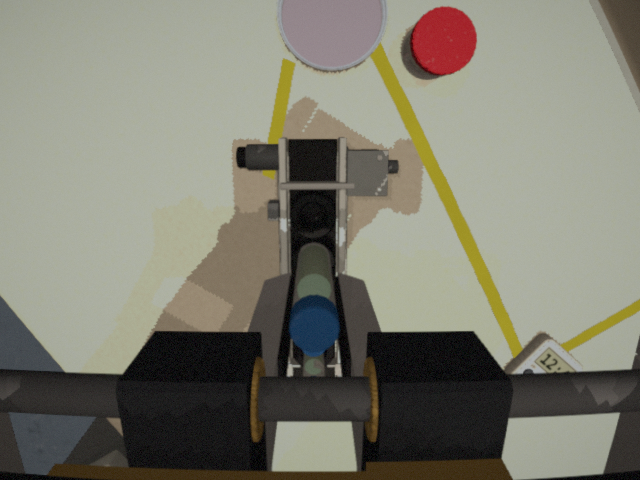

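The tube is gripped with its cap at (314,325), and the empty puck stays at the gate (314,210). Next is the rack.

In the tool's units: -450 mm is -0.45, 325 mm is 0.325, -0.78 rad is -0.2483.

Emit:
arm_command --plan '[[[-0.02,0.014,0,0,0,-0.0095,1],[-0.06,0.043,0,0,0,-0.0318,1],[-0.1,0.072,0,0,0,-0.0541,1],[-0.14,0.101,0,0,0,-0.0764,1],[-0.18,0.13,0,0,0,-0.0987,1],[-0.22,0.159,0,0,0,-0.121,1],[-0.26,0.188,0,0,0,-0.1432,1],[-0.3,0.217,0,0,0,-0.1655,1],[-0.34,0.246,0,0,0,-0.1878,1],[-0.38,0.275,0,0,0,-0.2101,1],[-0.42,0.304,0,0,0,-0.2324,1],[-0.45,0.325,0.001,0,0,-0.2483,1]]]'

```text
time_s: 6.85
ee_pos: [0.5457, -0.2736, 0.2125]
eef_rot: [-3.141, -0.001, 1.774]
force: [0.5, -0.1, -0.1]
grip_width: 0.0185
grip_force: 10.0
```

```bash
python3 nxt.py w 1 .13;python3 nxt.py w 1 .062
```

```text
shift [-22.6  -2.1  82.5] rot [-0.001 -0.001 -0.027] rows>= 1.7
[ 0.5457 -0.2736  0.2125] 6.85
shift [-22.6  -2.1 150.5] rot [-0.001 -0.001 -0.027] rows>= 3.0
[ 0.5457 -0.2736  0.2125] 6.85
```

In the tool's units: 82 mm is 0.082, 75 mm is 0.075, -0.027 rad is -0.0086.

Emit:
arm_command --plan '[[[-0.015,-0.002,0,0,0,-0.0064,1],[-0.022,-0.002,0.01,0,0,-0.0086,1],[-0.022,-0.002,0.03,0,0,-0.0086,1],[-0.022,-0.002,0.055,0,0,-0.0086,1],[-0.022,-0.002,0.075,0,0,-0.0086,1],[-0.022,-0.002,0.082,0,0,-0.0086,1],[-0.022,-0.002,0.082,0,0,-0.0086,1],[-0.022,-0.002,0.082,0,0,-0.0086,1]]]'

```text
time_s: 7.65
ee_pos: [0.5493, -0.2927, 0.1322]
eef_rot: [3.141, 0.001, 1.8]
force: [0.1, -0.3, 0.3]
grip_width: 0.0182
grip_force: 10.0
```

```bash
python3 nxt.py w 1 .062; python3 - <<'E'
from h import *
im,d,i=shot('wrist','w4.png'); w=cloud(d,i)
m=(w[...,2]>.045)&(w[...,2]<.058)&(im.max(-1)<150)
p=w[m];a=np.radians(13.2);ex=np.array([np.cos(a),np.sin(a)]);dd=np.array([np.sin(a),-np.cos(a)])
q=p[:,:2]-[.5326,-.2299];X,Y=q@ex*1000,q@dd*1000;k=(abs(X)<25)&(abs(Y)<130);X,Y=X[k],Y[k]
print(np.percentile(X,[0,1,99,100]),np.percentile(Y,[0,1,99,100]))
for s in range(-100,100,3): print(s,((abs(Y-s)<1.5)&(abs(X)<6)).sum(),end='|')
cv2.imwrite('pics/w4c.png',cv2.resize(im[180:440,180:460],None,fx=2,fy=2))
E
```

```text
shift [-3.  -2.  70.2] rot [ 0.001  0.001 -0.001] rows>= 1.4
[ 0.5493 -0.2927  0.1322] 7.65
[-19.69867232 -19.10036944  19.39505502  19.80775901] [-78.20696546 -75.93839664  83.27291655  91.92548359]
-100 0|-97 0|-94 0|-91 0|-88 0|-85 0|-82 0|-79 0|-76 0|-73 0|-70 0|-67 0|-64 0|-61 0|-58 32|-55 86|-52 120|-49 122|-46 66|-43 0|-40 0|-37 0|-34 0|-31 0|-28 0|-25 0|-22 80|-19 115|-16 104|-13 74|-10 0|-7 0|-4 0|-1 0|2 0|5 0|8 0|11 79|14 100|17 100|20 78|23 0|26 0|29 0|32 0|35 0|38 0|41 0|44 61|47 112|50 81|53 72|56 20|59 0|62 0|65 0|68 0|71 0|74 0|77 0|80 0|83 0|86 0|89 0|92 0|95 0|98 0|
```

View pics/w4c.png

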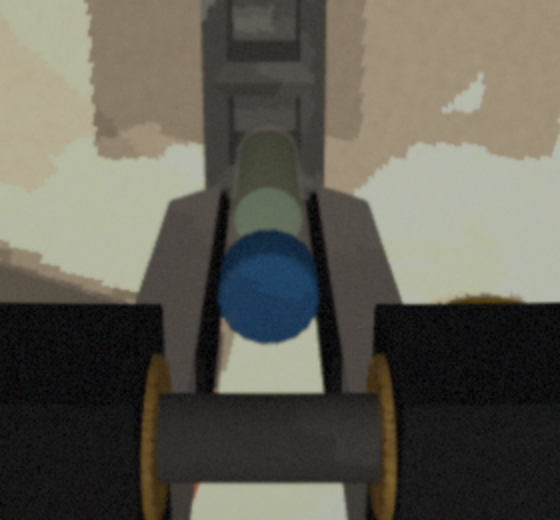

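The tube hangs straight, cap at (268,285) in the crop. The ridge pattern matches my rack pose within 1 mm, so I'll insert it.

In the tool's units: 69 mm is 0.069, 66 mm is 0.066.

Emit:
arm_command --plan '[[[-0.003,-0.002,0.005,0,0,0,1],[-0.003,-0.002,0.012,0,0,0,1],[-0.003,-0.002,0.02,0,0,0,1],[-0.003,-0.002,0.028,0,0,0,1],[-0.003,-0.002,0.036,0,0,0,1],[-0.003,-0.002,0.044,0,0,0,1],[-0.003,-0.002,0.052,0,0,0,1],[-0.003,-0.002,0.06,0,0,0,1],[-0.003,-0.002,0.066,0,0,0,1],[-0.003,-0.002,0.069,0,0,0,1],[-0.003,-0.002,0.069,0,0,0,1]]]'

```text
time_s: 8.8
ee_pos: [0.5475, -0.2962, 0.062]
eef_rot: [-3.141, -0.0, 1.8]
force: [0.2, 0.2, -0.4]
grip_width: 0.018
grip_force: 10.0
```

In the tool's units: -100 mm is -0.1, -70 mm is -0.07.

Emit:
arm_command --plan '[[[0,0,0,0,0,0,0],[0,0,0,0,0,0,0],[0,0,0,0,0,0,0],[0,0,0,0,0,0,0],[0,0,0,0,0,0,0],[0,0,0,0,0,0,0],[0,0,-0.015,0,0,0,0],[0,0,-0.04,0,0,0,0],[0,0,-0.07,0,0,0,0],[0,0,-0.1,0,0,0,0],[0,0,-0.1,0,0,0,0]]]'

```text
time_s: 9.9
ee_pos: [0.5491, -0.2971, 0.1682]
eef_rot: [3.136, 0.005, 1.8]
force: [-0.2, -0.2, -0.2]
grip_width: 0.0472
grip_force: 0.0
```

```bash
cat > caps.py <<'E'
from h import *
for n in('wrist','top'):
    im,d,i=shot(n); w=cloud(d,i)
    hsv=cv2.cvtColor(im,cv2.COLOR_BGR2HSV)
    m=((hsv[...,0]>95)&(hsv[...,0]<125)&(hsv[...,1]>130)&(w[...,2]>.085)&(w[...,2]<.13)).astype(np.uint8)
    k,l,s,c=cv2.connectedComponentsWithStats(m)
    for j in range(1,k):
        if s[j,4]>14: p=w[l==j]; print(n,s[j,4],((p.min(0)+p.max(0))/2)[:2].round(4),'ztop',np.percentile(p[:,2],80).round(4))
E
python3 caps.py; python3 nxt.py t 2 .19
```

```text
wrist 725 [ 0.5469 -0.2943] ztop 0.1004
top 83 [0.4976 0.2493] ztop 0.1216
top 81 [0.4747 0.2155] ztop 0.1216
top 72 [0.4528 0.1801] ztop 0.1214
shift [543.2  75.2 -27. ] rot [0.001 0.001 0.807] rows>= 11.0
[ 0.5478 -0.2963  0.1635] 10.0
```

Tube 1 is seated with its top at 0.100. Next is tube 2.

In the tool's units: 515 mm is 0.515, 470 mm is 0.47, 0.77 rad is 0.2451.

Emit:
arm_command --plan '[[[0.02,0.003,-0.025,0,0,0.0095,0],[0.065,0.009,-0.027,0,0,0.0318,0],[0.11,0.015,-0.027,0,0,0.0541,0],[0.155,0.022,-0.027,0,0,0.0764,0],[0.2,0.028,-0.027,0,0,0.0955,0],[0.245,0.034,-0.027,0,0,0.1178,0],[0.29,0.04,-0.027,0,0,0.1401,0],[0.335,0.046,-0.027,0,0,0.1592,0],[0.38,0.053,-0.027,0,0,0.1814,0],[0.425,0.059,-0.027,0,0,0.2037,0],[0.47,0.065,-0.027,0,0,0.2228,0],[0.515,0.071,-0.027,0,0,0.2451,0]]]'

```text
time_s: 11.2
ee_pos: [0.4989, 0.2231, 0.1886]
eef_rot: [-3.141, 0.001, 1.027]
force: [0.9, 0.7, -0.4]
grip_width: 0.047
grip_force: 0.0
```

```bash
python3 nxt.py t 2 .08
```

```text
shift [ 22.4 -14.8 108.6] rot [-0.001  0.001  0.034] rows>= 2.2
[0.4989 0.2231 0.1886] 11.2
```

In the tool's units: 108 mm is 0.108, 90 mm is 0.09, 0.034 rad is 0.0108.

Emit:
arm_command --plan '[[[0.015,-0.01,0,0,0,0.0108,0],[0.022,-0.015,0,0,0,0.0108,0],[0.022,-0.015,0.015,0,0,0.0108,0],[0.022,-0.015,0.04,0,0,0.0108,0],[0.022,-0.015,0.065,0,0,0.0108,0],[0.022,-0.015,0.09,0,0,0.0108,0],[0.022,-0.015,0.108,0,0,0.0108,0],[0.022,-0.015,0.108,0,0,0.0108,0],[0.022,-0.015,0.108,0,0,0.0108,0]]]'

```text
time_s: 12.1
ee_pos: [0.4985, 0.2474, 0.0817]
eef_rot: [-3.141, 0.0, 0.996]
force: [-0.2, 0.4, 0.6]
grip_width: 0.0469
grip_force: 0.0
```

```bash
python3 nxt.py t 2 .08
```

```text
shift [ 1.5 -2.   1.7] rot [-0.     0.     0.003] rows>= 0.1
[0.4985 0.2474 0.0817] 12.1
```

In the tool's units: -1 mm is -0.001.

Emit:
arm_command --plan '[[[0.001,-0.001,0.001,0,0,0,1],[0.001,-0.001,0.001,0,0,0,1],[0.001,-0.001,0.001,0,0,0,1],[0.001,-0.001,0.001,0,0,0,1],[0.001,-0.001,0.001,0,0,0,1],[0.001,-0.001,0.001,0,0,0,1],[0.001,-0.001,0.001,0,0,0,1],[0.001,-0.001,0.001,0,0,0,1]]]' --squeeze 10

```text
time_s: 12.9
ee_pos: [0.4982, 0.2495, 0.0808]
eef_rot: [3.141, -0.0, 0.996]
force: [-0.6, -0.7, 5.2]
grip_width: 0.0181
grip_force: 10.0
```

In the tool's units: -135 mm is -0.135, -120 mm is -0.12.

Emit:
arm_command --plan '[[[0,0,-0.01,0,0,0,1],[0,0,-0.025,0,0,0,1],[0,0,-0.045,0,0,0,1],[0,0,-0.07,0,0,0,1],[0,0,-0.095,0,0,0,1],[0,0,-0.12,0,0,0,1],[0,0,-0.135,0,0,0,1],[0,0,-0.135,0,0,0,1]]]'

```text
time_s: 13.7
ee_pos: [0.4986, 0.2496, 0.2178]
eef_rot: [3.14, -0.003, 0.996]
force: [-0.1, -0.1, -1.0]
grip_width: 0.0183
grip_force: 10.0
```

```bash
python3 nxt.py w 2 .215; python3 caps.py; python3 - <<'E'
from h import *
o=ctrl.get_obs();print(o['grip_width'],o['force'],o['ee_pos'])
E
```

```text
shift [-407.5  313.8    2.3] rot [ 0.003 -0.002 -0.805] rows>= 10.3
[0.4986 0.2496 0.2178] 13.7
wrist 55 [0.4516 0.1781] ztop 0.1204
top 70 [ 0.5447 -0.2947] ztop 0.1013
top 80 [0.4749 0.2156] ztop 0.1217
top 70 [0.4527 0.1803] ztop 0.1217
0.01865029004849597 [ 0.23073167 -0.56706034 -0.06188779] [0.49781667 0.24926814 0.21499912]
```

```bash
python3 - <<'E'
from h import *
im,d,i=shot('side')
cv2.imwrite('pics/s2.png',cv2.resize(im[130:430,170:430],None,fx=2,fy=2))
E
```

```text
(no output)
```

View pics/s2.png

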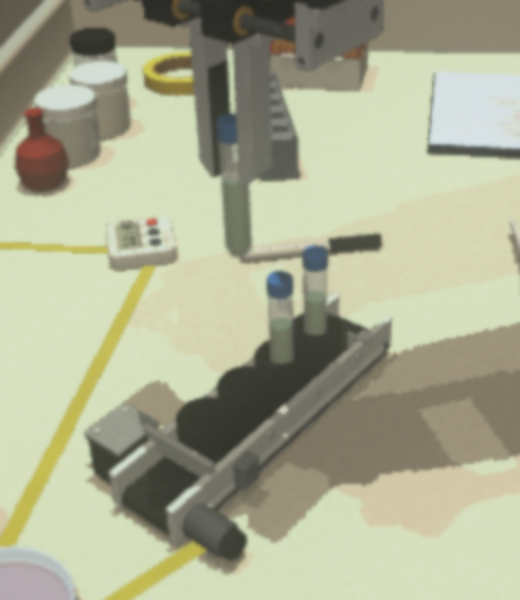

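The tube is held free at (236,190), and both empty pucks stay in the lane at about (205,425) and (240,390). On to well 2.

In the tool's units: -400 mm is -0.4, 308 mm is 0.308, -0.8 rad is -0.2546.

Emit:
arm_command --plan '[[[-0.02,0.015,0,0,0,-0.0127,1],[-0.055,0.042,0,0,0,-0.035,1],[-0.09,0.069,0,0,0,-0.0573,1],[-0.125,0.096,0,0,0,-0.0796,1],[-0.16,0.123,0,0,0,-0.1019,1],[-0.195,0.15,0,0,0,-0.1241,1],[-0.23,0.177,0,0,0,-0.1464,1],[-0.265,0.204,0,0,0,-0.1687,1],[-0.3,0.231,0,0,0,-0.191,1],[-0.335,0.258,0,0,0,-0.2133,1],[-0.37,0.285,0,0,0,-0.2355,1],[-0.4,0.308,0,0,0,-0.2546,1]]]'

```text
time_s: 15.05
ee_pos: [0.5384, -0.2559, 0.2141]
eef_rot: [-3.14, -0.001, 1.798]
force: [0.3, 0.4, -0.1]
grip_width: 0.0184
grip_force: 10.0
```

```bash
python3 nxt.py w 2 .062
```

```text
shift [ -7.6   0.6 152. ] rot [-0.002 -0.001 -0.003] rows>= 3.0
[ 0.5384 -0.2559  0.2141] 15.05
```

In the tool's units: 85 mm is 0.085, 75 mm is 0.075.

Emit:
arm_command --plan '[[[-0.007,0.001,0,0,0,0,1],[-0.007,0.001,0.01,0,0,0,1],[-0.007,0.001,0.03,0,0,0,1],[-0.007,0.001,0.055,0,0,0,1],[-0.007,0.001,0.075,0,0,0,1],[-0.007,0.001,0.085,0,0,0,1],[-0.007,0.001,0.085,0,0,0,1],[-0.007,0.001,0.085,0,0,0,1]]]'

```text
time_s: 15.85
ee_pos: [0.5418, -0.2599, 0.131]
eef_rot: [3.141, 0.0, 1.796]
force: [0.4, -0.2, -0.3]
grip_width: 0.0181
grip_force: 10.0
```

```bash
python3 nxt.py w 2 .062
```

```text
shift [-2.7 -2.1 69. ] rot [ 0.     0.    -0.005] rows>= 1.4
[ 0.5418 -0.2599  0.131 ] 15.85
```

Emit:
arm_command --plan '[[[-0.002,-0.001,0.005,0,0,0,1],[-0.002,-0.001,0.012,0,0,0,1],[-0.002,-0.001,0.02,0,0,0,1],[-0.002,-0.001,0.028,0,0,0,1],[-0.002,-0.001,0.036,0,0,0,1],[-0.002,-0.001,0.044,0,0,0,1],[-0.002,-0.001,0.052,0,0,0,1],[-0.002,-0.001,0.06,0,0,0,1],[-0.002,-0.001,0.065,0,0,0,1],[-0.002,-0.001,0.068,0,0,0,1],[-0.002,-0.001,0.068,0,0,0,1]]]'

```text
time_s: 16.95
ee_pos: [0.5409, -0.2625, 0.0621]
eef_rot: [-3.141, -0.0, 1.796]
force: [-0.3, -0.7, -0.3]
grip_width: 0.0183
grip_force: 10.0
```

Emit:
arm_command --plan '[[[0,0,0,0,0,0,0],[0,0,0,0,0,0,0],[0,0,0,0,0,0,0],[0,0,0,0,0,0,0],[0,0,0,0,0,0,0],[0,0,0,0,0,0,0],[0,0,-0.015,0,0,0,0],[0,0,-0.04,0,0,0,0],[0,0,-0.07,0,0,0,0],[0,0,-0.1,0,0,0,0],[0,0,-0.128,0,0,0,0],[0,0,-0.128,0,0,0,0]]]'

```text
time_s: 18.15
ee_pos: [0.5422, -0.2632, 0.1959]
eef_rot: [3.136, 0.005, 1.796]
force: [0.2, -0.7, -0.3]
grip_width: 0.0468
grip_force: 0.0
```

```bash
python3 caps.py; python3 nxt.py t 3 .19
```

```text
wrist 593 [ 0.5402 -0.2613] ztop 0.1005
wrist 570 [ 0.5469 -0.2941] ztop 0.1005
top 80 [0.4748 0.2157] ztop 0.121
top 72 [0.4524 0.1804] ztop 0.1215
shift [480.7  43.1   1. ] rot [0.001 0.    0.803] rows>= 9.7
[ 0.5411 -0.2626  0.1914] 18.25
```

Both are seated. Now tube 3.

In the tool's units: 460 mm is 0.46, 420 mm is 0.42, 0.8 rad is 0.2546.

Emit:
arm_command --plan '[[[0.02,0.002,0,0,0,0.0095,0],[0.06,0.005,0,0,0,0.0318,0],[0.1,0.009,0,0,0,0.0541,0],[0.14,0.013,0,0,0,0.0764,0],[0.18,0.016,0,0,0,0.0987,0],[0.22,0.02,0,0,0,0.121,0],[0.26,0.023,0,0,0,0.1432,0],[0.3,0.027,0,0,0,0.1655,0],[0.34,0.03,0,0,0,0.1878,0],[0.38,0.034,0,0,0,0.2101,0],[0.42,0.038,0,0,0,0.2324,0],[0.46,0.041,0,0,0,0.2546,0]]]'

```text
time_s: 19.45
ee_pos: [0.4774, 0.1964, 0.1897]
eef_rot: [-3.141, 0.001, 0.993]
force: [-0.2, 0.3, 0.2]
grip_width: 0.0471
grip_force: 0.0
```

```bash
python3 nxt.py t 3 .08
```

```text
shift [ 15.3 -11.7 109.7] rot [-0.001  0.001 -0.   ] rows>= 2.2
[0.4774 0.1964 0.1897] 19.45
```

In the tool's units: 109 mm is 0.109, 108 mm is 0.108.

Emit:
arm_command --plan '[[[0.01,-0.008,0,0,0,0,0],[0.016,-0.012,0,0,0,0,0],[0.016,-0.012,0.015,0,0,0,0],[0.016,-0.012,0.04,0,0,0,0],[0.016,-0.012,0.065,0,0,0,0],[0.016,-0.012,0.09,0,0,0,0],[0.016,-0.012,0.108,0,0,0,0],[0.016,-0.012,0.109,0,0,0,0],[0.016,-0.012,0.109,0,0,0,0]]]'

```text
time_s: 20.35
ee_pos: [0.4772, 0.2142, 0.0817]
eef_rot: [-3.141, 0.0, 0.996]
force: [-0.1, -0.1, 0.3]
grip_width: 0.0469
grip_force: 0.0
```

```bash
python3 nxt.py t 3 .08
```

```text
shift [ 0.4 -2.   1.7] rot [-0.     0.     0.002] rows>= 0.1
[0.4772 0.2142 0.0817] 20.35
```

In the tool's units: -1 mm is -0.001.

Emit:
arm_command --plan '[[[0,-0.001,0.001,0,0,0,1],[0,-0.001,0.001,0,0,0,1],[0,-0.001,0.001,0,0,0,1],[0,-0.001,0.001,0,0,0,1],[0,-0.001,0.001,0,0,0,1],[0,-0.001,0.001,0,0,0,1],[0,-0.001,0.001,0,0,0,1],[0,-0.001,0.001,0,0,0,1]]]'

```text
time_s: 21.15
ee_pos: [0.4763, 0.2156, 0.0808]
eef_rot: [3.141, -0.001, 0.996]
force: [-0.1, 0.8, 5.8]
grip_width: 0.0184
grip_force: 10.0
```

In the tool's units: -135 mm is -0.135, -120 mm is -0.12.

Emit:
arm_command --plan '[[[0,0,-0.01,0,0,0,1],[0,0,-0.025,0,0,0,1],[0,0,-0.045,0,0,0,1],[0,0,-0.07,0,0,0,1],[0,0,-0.095,0,0,0,1],[0,0,-0.12,0,0,0,1],[0,0,-0.135,0,0,0,1],[0,0,-0.135,0,0,0,1]]]'

```text
time_s: 21.95
ee_pos: [0.4767, 0.2157, 0.2177]
eef_rot: [3.14, -0.003, 0.996]
force: [1.0, 0.4, -0.3]
grip_width: 0.0184
grip_force: 10.0
```

```bash
python3 nxt.py w 3 .215; python3 caps.py
```

```text
shift [-343.6  289.2    2.3] rot [ 0.003 -0.002 -0.805] rows>= 9.0
[0.4767 0.2157 0.2177] 21.95
top 71 [ 0.5447 -0.2947] ztop 0.1015
top 78 [ 0.539  -0.2619] ztop 0.1016
top 67 [0.4528 0.1803] ztop 0.1219
```

In the tool's units: -338 mm is -0.338, -318 mm is -0.318, -0.8 rad is -0.2546.

Emit:
arm_command --plan '[[[-0.02,0.017,0,0,0,-0.0127,1],[-0.05,0.042,0,0,0,-0.035,1],[-0.08,0.067,0,0,0,-0.0573,1],[-0.11,0.092,0,0,0,-0.0796,1],[-0.14,0.117,0,0,0,-0.1019,1],[-0.17,0.142,0,0,0,-0.1241,1],[-0.2,0.167,0,0,0,-0.1464,1],[-0.23,0.192,0,0,0,-0.1687,1],[-0.26,0.218,0,0,0,-0.191,1],[-0.29,0.243,0,0,0,-0.2133,1],[-0.318,0.267,0,0,0,-0.2355,1],[-0.338,0.284,0,0,0,-0.2546,1]]]'

```text
time_s: 23.25
ee_pos: [0.5301, -0.2246, 0.2138]
eef_rot: [-3.14, -0.001, 1.797]
force: [0.1, 0.4, -0.9]
grip_width: 0.0186
grip_force: 10.0
```

```bash
python3 nxt.py w 3 .062
```

```text
shift [ -5.9   1.6 151.8] rot [-0.002 -0.001 -0.004] rows>= 3.0
[ 0.5301 -0.2246  0.2138] 23.25
```

In the tool's units: 85 mm is 0.085, 75 mm is 0.075.

Emit:
arm_command --plan '[[[-0.005,0.002,0,0,0,0,1],[-0.005,0.002,0.01,0,0,0,1],[-0.005,0.002,0.03,0,0,0,1],[-0.005,0.002,0.055,0,0,0,1],[-0.005,0.002,0.075,0,0,0,1],[-0.005,0.002,0.085,0,0,0,1],[-0.005,0.002,0.085,0,0,0,1],[-0.005,0.002,0.085,0,0,0,1]]]'

```text
time_s: 24.05
ee_pos: [0.534, -0.2266, 0.131]
eef_rot: [3.141, 0.0, 1.796]
force: [0.3, 0.2, 1.0]
grip_width: 0.0183
grip_force: 10.0
```

```bash
python3 nxt.py w 3 .062
```

```text
shift [-2.9 -2.1 69. ] rot [ 0.001  0.    -0.005] rows>= 1.4
[ 0.534  -0.2266  0.131 ] 24.05
```

In the tool's units: 68 mm is 0.068, 65 mm is 0.065.

Emit:
arm_command --plan '[[[-0.002,-0.001,0.005,0,0,0,1],[-0.002,-0.001,0.012,0,0,0,1],[-0.002,-0.001,0.02,0,0,0,1],[-0.002,-0.001,0.028,0,0,0,1],[-0.002,-0.001,0.036,0,0,0,1],[-0.002,-0.001,0.044,0,0,0,1],[-0.002,-0.001,0.052,0,0,0,1],[-0.002,-0.001,0.06,0,0,0,1],[-0.002,-0.001,0.065,0,0,0,1],[-0.002,-0.001,0.068,0,0,0,1],[-0.002,-0.001,0.068,0,0,0,1]]]'

```text
time_s: 25.15
ee_pos: [0.5331, -0.2292, 0.0621]
eef_rot: [-3.141, -0.0, 1.796]
force: [-0.9, -0.1, -0.5]
grip_width: 0.018
grip_force: 10.0
```

In the tool's units: -128 mm is -0.128, -100 mm is -0.1.

Emit:
arm_command --plan '[[[0,0,0,0,0,0,0],[0,0,0,0,0,0,0],[0,0,0,0,0,0,0],[0,0,0,0,0,0,0],[0,0,0,0,0,0,0],[0,0,0,0,0,0,0],[0,0,-0.015,0,0,0,0],[0,0,-0.04,0,0,0,0],[0,0,-0.07,0,0,0,0],[0,0,-0.1,0,0,0,0],[0,0,-0.128,0,0,0,0],[0,0,-0.128,0,0,0,0]]]'

```text
time_s: 26.35
ee_pos: [0.5345, -0.2298, 0.1957]
eef_rot: [3.136, 0.005, 1.796]
force: [0.2, 0.4, 0.7]
grip_width: 0.0471
grip_force: 0.0
```

```bash
python3 caps.py; python3 nxt.py t 4 .19
```

```text
wrist 596 [ 0.5326 -0.2285] ztop 0.1005
wrist 573 [ 0.5399 -0.2615] ztop 0.1005
wrist 559 [ 0.5468 -0.2941] ztop 0.1005
top 70 [0.4525 0.1803] ztop 0.1217
shift [417.9  13.9   1. ] rot [0.001 0.    0.803] rows>= 8.4
[ 0.5332 -0.2292  0.1914] 26.45
```

In the tool's units: 405 mm is 0.405, 370 mm is 0.37, 0.8 rad is 0.2546.

Emit:
arm_command --plan '[[[0.02,0.001,0,0,0,0.0095,0],[0.055,0.002,0,0,0,0.0318,0],[0.09,0.003,0,0,0,0.0541,0],[0.125,0.004,0,0,0,0.0764,0],[0.16,0.005,0,0,0,0.0987,0],[0.195,0.007,0,0,0,0.121,0],[0.23,0.008,0,0,0,0.1432,0],[0.265,0.009,0,0,0,0.1655,0],[0.3,0.01,0,0,0,0.1878,0],[0.335,0.011,0,0,0,0.2101,0],[0.37,0.012,0,0,0,0.2324,0],[0.405,0.013,0,0,0,0.2546,0]]]'

```text
time_s: 27.65
ee_pos: [0.4545, 0.1697, 0.1897]
eef_rot: [-3.141, 0.001, 0.993]
force: [0.4, -0.0, -0.8]
grip_width: 0.0468
grip_force: 0.0
```

```bash
python3 nxt.py t 4 .08
```

```text
shift [  9.2  -7.  109.7] rot [-0.001  0.001 -0.   ] rows>= 2.2
[0.4545 0.1697 0.1897] 27.65
```

Emit:
arm_command --plan '[[[0.006,-0.005,0,0,0,0,0],[0.009,-0.007,0,0,0,0,0],[0.009,-0.007,0.015,0,0,0,0],[0.009,-0.007,0.04,0,0,0,0],[0.009,-0.007,0.065,0,0,0,0],[0.009,-0.007,0.09,0,0,0,0],[0.009,-0.007,0.108,0,0,0,0],[0.009,-0.007,0.109,0,0,0,0],[0.009,-0.007,0.109,0,0,0,0]]]'

```text
time_s: 28.55
ee_pos: [0.4548, 0.1791, 0.0816]
eef_rot: [-3.141, 0.0, 0.995]
force: [-0.9, 0.3, 0.4]
grip_width: 0.0469
grip_force: 0.0
```

```bash
python3 nxt.py t 4 .08
```

```text
shift [ 1.1 -2.2  1.6] rot [-0.     0.     0.002] rows>= 0.1
[0.4548 0.1791 0.0816] 28.55
```

In the tool's units: -1 mm is -0.001.

Emit:
arm_command --plan '[[[0.001,-0.001,0,0,0,0,1],[0.001,-0.001,0,0,0,0,1],[0.001,-0.001,0,0,0,0,1],[0.001,-0.001,0,0,0,0,1],[0.001,-0.001,0,0,0,0,1],[0.001,-0.001,0,0,0,0,1],[0.001,-0.001,0,0,0,0,1],[0.001,-0.001,0,0,0,0,1]]]'

```text
time_s: 29.35
ee_pos: [0.4544, 0.1813, 0.0817]
eef_rot: [3.141, -0.0, 0.996]
force: [-0.7, 0.1, 5.9]
grip_width: 0.018
grip_force: 10.0
```

In the tool's units: -135 mm is -0.135, -120 mm is -0.12.

Emit:
arm_command --plan '[[[0,0,-0.01,0,0,0,1],[0,0,-0.025,0,0,0,1],[0,0,-0.045,0,0,0,1],[0,0,-0.07,0,0,0,1],[0,0,-0.095,0,0,0,1],[0,0,-0.12,0,0,0,1],[0,0,-0.135,0,0,0,1],[0,0,-0.135,0,0,0,1]]]'

```text
time_s: 30.15
ee_pos: [0.4548, 0.1814, 0.2186]
eef_rot: [3.139, -0.003, 0.996]
force: [-0.6, 0.8, -0.5]
grip_width: 0.0182
grip_force: 10.0
```

```bash
python3 nxt.py w 4 .215; python3 caps.py
```

```text
shift [-279.3  264.4    3.5] rot [ 0.003 -0.002 -0.805] rows>= 7.7
[0.4548 0.1814 0.2186] 30.15
top 72 [ 0.5449 -0.2946] ztop 0.1012
top 77 [ 0.5388 -0.2623] ztop 0.1012
top 59 [ 0.5316 -0.2302] ztop 0.1009
```

In the tool's units: -275 mm is -0.275, 260 mm is 0.26, -0.8 rad is -0.2546.

Emit:
arm_command --plan '[[[-0.015,0.014,0,0,0,-0.0127,1],[-0.038,0.036,0,0,0,-0.035,1],[-0.062,0.059,0,0,0,-0.0573,1],[-0.087,0.082,0,0,0,-0.0796,1],[-0.111,0.105,0,0,0,-0.1019,1],[-0.135,0.128,0,0,0,-0.1241,1],[-0.16,0.151,0,0,0,-0.1464,1],[-0.184,0.174,0,0,0,-0.1687,1],[-0.208,0.197,0,0,0,-0.191,1],[-0.232,0.22,0,0,0,-0.2133,1],[-0.256,0.242,0,0,0,-0.2355,1],[-0.275,0.26,0,0,0,-0.2546,1]]]'

```text
time_s: 31.45
ee_pos: [0.5224, -0.1925, 0.2149]
eef_rot: [-3.14, -0.001, 1.798]
force: [-0.4, 0.9, 0.8]
grip_width: 0.0184
grip_force: 10.0
```

```bash
python3 nxt.py w 4 .061
```

```text
shift [ -4.9   1.7 153.9] rot [-0.002 -0.001 -0.003] rows>= 3.1
[ 0.5224 -0.1925  0.2149] 31.45
```

In the tool's units: 85 mm is 0.085, 75 mm is 0.075.

Emit:
arm_command --plan '[[[-0.005,0.002,0,0,0,0,1],[-0.005,0.002,0.01,0,0,0,1],[-0.005,0.002,0.03,0,0,0,1],[-0.005,0.002,0.055,0,0,0,1],[-0.005,0.002,0.075,0,0,0,1],[-0.005,0.002,0.085,0,0,0,1],[-0.005,0.002,0.085,0,0,0,1],[-0.005,0.002,0.085,0,0,0,1]]]'

```text
time_s: 32.25
ee_pos: [0.5262, -0.195, 0.132]
eef_rot: [3.141, 0.0, 1.796]
force: [0.4, 0.1, 0.2]
grip_width: 0.0183
grip_force: 10.0
```

```bash
python3 nxt.py w 4 .063
```

```text
shift [-1.5 -1.8 69. ] rot [ 0.     0.    -0.005] rows>= 1.4
[ 0.5262 -0.195   0.132 ] 32.25
```

In the tool's units: 68 mm is 0.068, 65 mm is 0.065.

Emit:
arm_command --plan '[[[-0.001,-0.001,0.005,0,0,0,1],[-0.001,-0.001,0.012,0,0,0,1],[-0.001,-0.001,0.02,0,0,0,1],[-0.001,-0.001,0.028,0,0,0,1],[-0.001,-0.001,0.036,0,0,0,1],[-0.001,-0.001,0.044,0,0,0,1],[-0.001,-0.001,0.052,0,0,0,1],[-0.001,-0.001,0.06,0,0,0,1],[-0.001,-0.001,0.065,0,0,0,1],[-0.001,-0.001,0.068,0,0,0,1],[-0.001,-0.001,0.068,0,0,0,1]]]'

```text
time_s: 33.35
ee_pos: [0.5251, -0.1965, 0.0632]
eef_rot: [-3.141, -0.0, 1.796]
force: [0.6, 0.1, -0.2]
grip_width: 0.0182
grip_force: 10.0
```

In the tool's units: -128 mm is -0.128, -100 mm is -0.1.

Emit:
arm_command --plan '[[[0,0,0,0,0,0,0],[0,0,0,0,0,0,0],[0,0,0,0,0,0,0],[0,0,0,0,0,0,0],[0,0,0,0,0,0,0],[0,0,0,0,0,0,0],[0,0,-0.015,0,0,0,0],[0,0,-0.04,0,0,0,0],[0,0,-0.07,0,0,0,0],[0,0,-0.1,0,0,0,0],[0,0,-0.128,0,0,0,0],[0,0,-0.128,0,0,0,0]]]'

```text
time_s: 34.55
ee_pos: [0.5264, -0.1971, 0.1953]
eef_rot: [3.137, 0.004, 1.796]
force: [0.2, -0.4, -0.0]
grip_width: 0.0472
grip_force: 0.0
```

```bash
python3 caps.py; python3 - <<'E'
from h import *
im,d,i=shot('side','s3.png')
E
```

```text
wrist 598 [ 0.5242 -0.1962] ztop 0.1005
wrist 579 [ 0.5326 -0.2282] ztop 0.1004
wrist 573 [ 0.5403 -0.2609] ztop 0.1004
wrist 520 [ 0.5466 -0.2935] ztop 0.1002
```

View pics/s3.png

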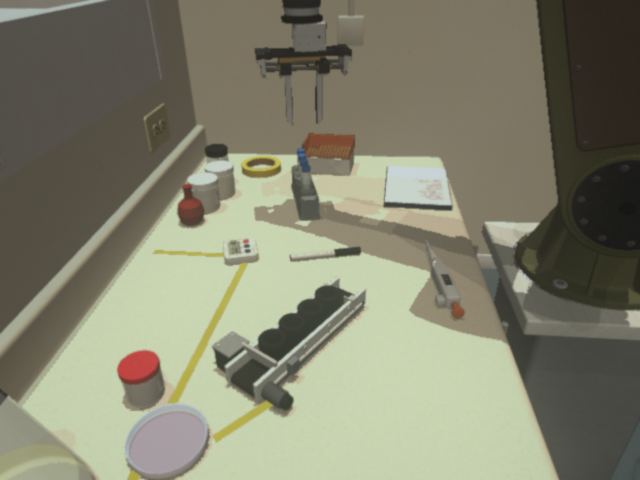

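The four tubes stand in the rack near (305,165). All four empty pucks are queued upright from (273,341) to (328,297), and the gripper is clear.

```bash
python3 -c "
from station import ctrl
print(ctrl.hand_in())"
```

```text
the job is handed in; nothing more can be done
None
```

All four tubes are seated upright in rack wells 1–4 in queue order from the handle, with the empty pucks standing in the lane, and the job was handed in at about 35 s; the hand-in returned no verdict.

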